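# Grade a gate plate on the slot gauge

## Robot

A 6-joint arm with a two-finger parallel gripper is mounted at the origin on the work surface. World frame = base frame: x ahead of the robot, y to its left, z up, the work surface at z = 0. Lengths are in mm, angles in rad, forces in N, time in s.
With the tool pointing down it reaches from about 275 to 750 mm from the base axis. Payload 10.2 kg.
Tool frame: the origin (TCP) lies midway between the tips of the shut fingers; the grasp point (between the pads) lies 19 mm behind it; z points along the fingers, y is the direction in which the jaws open and shut (so a half turn about z gives the same grasp; the last joint's range is limited). The gripper opens to 85 mm and grips with 20 to 120 N. Pads are 22 mm wide; open, the fingers measure 114 mm over their backs; the gripper's body (76 mm by 85 mm) begins 54 mm behind the grasp point. The pads swing forward as they close: fully open they stand 13 mm farther back than shut.
Start: joints at [-1.475, 0.313, 1.498, -0, 1.331, -0.223], TCP at [164.536, -498.557, 231.294] pointing down, gripper open.
Joint ranges: [-2.94, 2.94], [-0.97, 2.17], [0.19, 2.56], [-1.23, 4.37], [0.02, 3.11], [-2.88, 2.88]. Speed limits (rad/s): [2.39, 2.39, 3.01, 3.14, 3.14, 3.14].

## Interface

Orientations are given as a unit quaternion [w, x, y, z].
In Python, from rig import sense, optics, ctrl gives the robot as it stands.
- The arm moves only by the tool play_rows, never from a script. Its argument "plan" is a list of rows, each a list of 7 numbers: the shift along the world's x, y, z in mm, then the turn, a rotation vector about the world's x, y, z in rad, then the opening, from -1 (shut) to 1 (fully open), so that 0 is half open. A call has 1 to 5 rows; each row shifts and turns the pose as measured when the row begins; what a row does not reach is not made up. A row lasts 1/12 s, in which the tool goes at most 41.7 mm and 7.16 degrees, less where a joint would pass 70% of its speed; a pose out of reach is approached as far as the arm can. A call is refused whole if a number of a shift passes 41.7 or a number of a turn 0.125, either way. A call with a gripper value outside its range is refused whole. The fingers move at their own pace and stop on an object; "grip_force" is the grip in N (left out, the last holds). Time passes only in rows, so rows that do not move let the fingers close. It gives the time, the measured TCP pose, the force and the opening at its end, in the units of the state.
- sense(): the state, without advancing time (a new reading comes with each control period).
- optics.capture(name): name is "scene" or "side" or "wrist"; returns a dict with "img" (384x512x3 uint8, blue, green, red), "fx", "fy", "cx", "cy" (pixels), "world_to_cam" (4x4, takes a point from world to camera coordinates). Camera axes: x right, y up, looking along -z (the intrinsics and any distortion apply to the point x, -y, -z); pixel columns grow to the right and rows downward; lengths in mm; the calibration is good to about 2 mm. A picture is of the moment at which its call begins. There is no depth.
- ctrl.finish_job(): hands the job in, once; it reports no verdict.
The state is a dict: "time_s": time; "joints": joint angles; "dq": joint speeds; "tau": joint torques, N m; "eef_pos": TCP position; "ee_rot": TCP orientation; "force": force on the tool from outside, world axes, zero at the start; "wrist_torque": the same for the moment, N m; "grip_width": opening from 0.0 (shut) to 1.0 (fully open).
Only numpy, scipy, OpenCV 4.12 (cv2) and the standard library are available. Lean on these libraries where they do the work, as an engineer would, in place of code of your own. Each camera call takes 0.05 s, during which the arm holds its last target. There are 200 camera calls.

## Task

Grade the next gate plate: take the one standing in the magazine pocket beside the yellow bar, work up the slots of the brown gauge from the narrow end, trying it lightly by feel and never forcing it, and push it fully home in the first slot that takes it - never in a wider, loose one. Leave it standing there, and leave the other plates and the valve housing where they are.

Things in the scene. Friction and masses are not known exactly. Their poses are not given: they have to be found in the camera images.
- gauge: fixed slot gauge: brown block 190 (x) by 84 (y), flat top 40 above the bench, on an aluminium sole. Origin under its centre on the bench, z up. Six square-edged blind slots cross the top like rungs, 30 apart along x, 12 in x, 22 deep; widths in y 34, 38, 42, 46, 50, 54 from -x to +x. Pressing plate and block together with 40 N chips them, a quick knock too (come down at 20 mm/s or less); 4 to 8 N tries and seats a plate.
- slot_1 (a point): middle of the floor of gauge slot 1 (34 wide), 18 above the bench; axes as the gauge's. The narrowest. Every plate has one slot that fits it with about 1 mm of play in width and 2 mm in thickness; it cannot enter narrower ones and drops loosely into wider ones
- slot_2 (a point): middle of the floor of gauge slot 2 (38 wide), 18 above the bench; axes as the gauge's
- slot_3 (a point): middle of the floor of gauge slot 3 (42 wide), 18 above the bench; axes as the gauge's
- slot_4 (a point): middle of the floor of gauge slot 4 (46 wide), 18 above the bench; axes as the gauge's
- slot_5 (a point): middle of the floor of gauge slot 5 (50 wide), 18 above the bench; axes as the gauge's
- slot_6 (a point): middle of the floor of gauge slot 6 (54 wide), 18 above the bench; axes as the gauge's. The widest
- leaf_1 (a joint): spring leaf at the +y end of slot 1, hanging from its rim, 8 wide in x, 16 long; at rest (0 rad) its lower end stands 3.2 into the slot. A plate pushed down in the slot bends it back (rad, up to 0.3): about 0.11 to 0.18 by the plate that fits, under 0.08 by one too narrow. It presses sideways with 1 to 2 N and rubs, so a plate must be pushed down to go fully home
- leaf_2 (a joint): spring leaf at the +y end of slot 2, hanging from its rim, 8 wide in x, 16 long; at rest (0 rad) its lower end stands 3.2 into the slot. A plate pushed down in the slot bends it back (rad, up to 0.3): about 0.11 to 0.18 by the plate that fits, under 0.08 by one too narrow. It presses sideways with 1 to 2 N and rubs, so a plate must be pushed down to go fully home
- leaf_3 (a joint): spring leaf at the +y end of slot 3, hanging from its rim, 8 wide in x, 16 long; at rest (0 rad) its lower end stands 3.2 into the slot. A plate pushed down in the slot bends it back (rad, up to 0.3): about 0.11 to 0.18 by the plate that fits, under 0.08 by one too narrow. It presses sideways with 1 to 2 N and rubs, so a plate must be pushed down to go fully home
- leaf_4 (a joint): spring leaf at the +y end of slot 4, hanging from its rim, 8 wide in x, 16 long; at rest (0 rad) its lower end stands 3.2 into the slot. A plate pushed down in the slot bends it back (rad, up to 0.3): about 0.11 to 0.18 by the plate that fits, under 0.08 by one too narrow. It presses sideways with 1 to 2 N and rubs, so a plate must be pushed down to go fully home
- leaf_5 (a joint): spring leaf at the +y end of slot 5, hanging from its rim, 8 wide in x, 16 long; at rest (0 rad) its lower end stands 3.2 into the slot. A plate pushed down in the slot bends it back (rad, up to 0.3): about 0.11 to 0.18 by the plate that fits, under 0.08 by one too narrow. It presses sideways with 1 to 2 N and rubs, so a plate must be pushed down to go fully home
- leaf_6 (a joint): spring leaf at the +y end of slot 6, hanging from its rim, 8 wide in x, 16 long; at rest (0 rad) its lower end stands 3.2 into the slot. A plate pushed down in the slot bends it back (rad, up to 0.3): about 0.11 to 0.18 by the plate that fits, under 0.08 by one too narrow. It presses sideways with 1 to 2 N and rubs, so a plate must be pushed down to go fully home
- magazine: fixed aluminium feed block 190 (x) by 84 (y) by 25 tall, origin under its centre on the bench. Four roomy pockets 17 (x) by 58 (y), floor 10 above the bench, 48 apart along x, a plate standing in each, thickness along x. A yellow bar on top at the -x end marks the pocket beside it as next in turn.
- next_pocket (a point): middle of the floor of the magazine's pocket beside the yellow bar; axes as the magazine's
- plate_a_mid (a point): one of four ivory gate plates, alike but for tongue width; point: its centre, 33 above the foot. Axes: x thickness, y width, z up. 66 tall, 10 thick, 45 g. Lower 40 is the tongue, 36 to 50 wide (which plate has which width is not known), foot edges bevelled 1 mm. Upper 26 is the head, 30 wide on all: grip it across the 10 mm, 20 above this point. A half turn about z is the same.
- plate_b_mid (a point): one of four ivory gate plates, alike but for tongue width; point: its centre, 33 above the foot. Axes: x thickness, y width, z up. 66 tall, 10 thick, 45 g. Lower 40 is the tongue, 36 to 50 wide (which plate has which width is not known), foot edges bevelled 1 mm. Upper 26 is the head, 30 wide on all: grip it across the 10 mm, 20 above this point. A half turn about z is the same.
- plate_c_mid (a point): one of four ivory gate plates, alike but for tongue width; point: its centre, 33 above the foot. Axes: x thickness, y width, z up. 66 tall, 10 thick, 45 g. Lower 40 is the tongue, 36 to 50 wide (which plate has which width is not known), foot edges bevelled 1 mm. Upper 26 is the head, 30 wide on all: grip it across the 10 mm, 20 above this point. A half turn about z is the same.
- plate_d_mid (a point): one of four ivory gate plates, alike but for tongue width; point: its centre, 33 above the foot. Axes: x thickness, y width, z up. 66 tall, 10 thick, 45 g. Lower 40 is the tongue, 36 to 50 wide (which plate has which width is not known), foot edges bevelled 1 mm. Upper 26 is the head, 30 wide on all: grip it across the 10 mm, 20 above this point. A half turn about z is the same.
- housing_mid (a point): ivory valve housing, about 62 by 80 by 42, lying on a brown nest block (90 by 280 by 45) beyond the work; point: its centre. Not part of the job.
There are look-alikes about, which are no part of the job. Leave any orange look-alike of the part that bears plate_c_mid alone. Leave any turquoise look-alike of the gauge alone.

How it is judged (in metres and radians):
On the way, in this order (a step that is already met when the one before it is completed fails the run):
1. the plate of the marked pocket is out of it (distance between each of plate_a_mid, plate_b_mid, plate_c_mid, plate_d_mid and next_pocket above 0.045 m), for 0.1 s.
2. that plate stands fully home in the narrowest slot that takes it (((value of joint leaf_1 above 0.09 rad and distance between any of plate_a_mid, plate_b_mid, plate_c_mid, plate_d_mid and slot_1 below 0.0357 m) or (value of joint leaf_2 above 0.09 rad and distance between any of plate_a_mid, plate_b_mid, plate_c_mid, plate_d_mid and slot_2 below 0.0357 m) or (value of joint leaf_3 above 0.09 rad and distance between any of plate_a_mid, plate_b_mid, plate_c_mid, plate_d_mid and slot_3 below 0.0357 m) or (value of joint leaf_4 above 0.09 rad and distance between any of plate_a_mid, plate_b_mid, plate_c_mid, plate_d_mid and slot_4 below 0.0357 m) or (value of joint leaf_5 above 0.09 rad and distance between any of plate_a_mid, plate_b_mid, plate_c_mid, plate_d_mid and slot_5 below 0.0357 m) or (value of joint leaf_6 above 0.09 rad and distance between any of plate_a_mid, plate_b_mid, plate_c_mid, plate_d_mid and slot_6 below 0.0357 m))), for 0.2 s.
At the end, for the whole second after the job is handed in: the plate from the marked pocket is let go, at rest, fully home (foot within 2.5 mm of the floor) in the narrowest slot that takes it, so that slot's spring leaf is bent back over 0.09 rad; all plates stand upright within 0.15 rad, the other three in their pockets (all of step 1 and ((value of joint leaf_1 above 0.09 rad and distance between any of plate_a_mid, plate_b_mid, plate_c_mid, plate_d_mid and slot_1 below 0.0357 m) or (value of joint leaf_2 above 0.09 rad and distance between any of plate_a_mid, plate_b_mid, plate_c_mid, plate_d_mid and slot_2 below 0.0357 m) or (value of joint leaf_3 above 0.09 rad and distance between any of plate_a_mid, plate_b_mid, plate_c_mid, plate_d_mid and slot_3 below 0.0357 m) or (value of joint leaf_4 above 0.09 rad and distance between any of plate_a_mid, plate_b_mid, plate_c_mid, plate_d_mid and slot_4 below 0.0357 m) or (value of joint leaf_5 above 0.09 rad and distance between any of plate_a_mid, plate_b_mid, plate_c_mid, plate_d_mid and slot_5 below 0.0357 m) or (value of joint leaf_6 above 0.09 rad and distance between any of plate_a_mid, plate_b_mid, plate_c_mid, plate_d_mid and slot_6 below 0.0357 m)) and angle between each of plate_a_mid, plate_b_mid, plate_c_mid, plate_d_mid's own z axis and vertical below 0.15 rad and linear speed of each of plate_a, plate_b, plate_c, plate_d below 0.02 m/s); the robot touches nothing.
It fails at once if a plate is pressed on the gauge with more than 40 N (contact force between any of plate_a, plate_b, plate_c, plate_d and gauge above 40 N).
It fails at once if a plate is put fully home in a slot too wide for it (its leaf not bent back) ((value of joint leaf_1 below 0.09 rad and distance between any of plate_a_mid, plate_b_mid, plate_c_mid, plate_d_mid and slot_1 below 0.0357 m) or (value of joint leaf_2 below 0.09 rad and distance between any of plate_a_mid, plate_b_mid, plate_c_mid, plate_d_mid and slot_2 below 0.0357 m) or (value of joint leaf_3 below 0.09 rad and distance between any of plate_a_mid, plate_b_mid, plate_c_mid, plate_d_mid and slot_3 below 0.0357 m) or (value of joint leaf_4 below 0.09 rad and distance between any of plate_a_mid, plate_b_mid, plate_c_mid, plate_d_mid and slot_4 below 0.0357 m) or (value of joint leaf_5 below 0.09 rad and distance between any of plate_a_mid, plate_b_mid, plate_c_mid, plate_d_mid and slot_5 below 0.0357 m) or (value of joint leaf_6 below 0.09 rad and distance between any of plate_a_mid, plate_b_mid, plate_c_mid, plate_d_mid and slot_6 below 0.0357 m)).
It fails at once if a second plate is pulled or knocked out of its place (moved over 20 mm) (distance of each of plate_a_mid, plate_b_mid from where it was at the start of the episode above 0.02 m or distance of each of plate_a_mid, plate_c_mid from where it was at the start of the episode above 0.02 m or distance of each of plate_a_mid, plate_d_mid from where it was at the start of the episode above 0.02 m or distance of each of plate_b_mid, plate_c_mid from where it was at the start of the episode above 0.02 m or distance of each of plate_b_mid, plate_d_mid from where it was at the start of the episode above 0.02 m or distance of each of plate_c_mid, plate_d_mid from where it was at the start of the episode above 0.02 m).
It fails at once if the valve housing is moved over 30 mm (distance of housing_mid from where it was at the start of the episode above 0.03 m).
It also fails if it takes over 51 s, if anything falls off the work surface, if the arm or the gripper's body presses on something with over 40 N, if the wrist force passes 120 N, or if a joint passes its speed limit or range.

## Working session

There is one attempt and no reset: what is moved stays moved. The work goes in short steps, Python scripts to look and compute and a tool call to move; the robot and the scene stay as the last step left them, time stands still between calls to the robot, and variables do not carry over. Pictures are saved under pics/ and viewed, about 8 in all and at most 12, crops included, and the job is handed in when it is done.

Besides the shell and the picture viewer there is one more tool, called after "Emit:" as name([rows], argument=value, ...), one row to a line, values as JSON. play_rows: Moves the arm, as the interface text tells. Its arguments: {"type":"object","properties":{"plan":{"type":"array"},"grip_force":{"type":"number"}},"required":["plan"]}

```bash
mkdir -p pics; python3 - <<'E'
from rig import sense, optics
import cv2,numpy as np
s=sense();print(s)
for n in("scene","side"):
    c=optics.capture(n);cv2.imwrite(f"pics/{n}0.png",c["img"])
    print(n,{k:np.round(v,3).tolist() if k=="world_to_cam" else v for k,v in c.items() if k!="img"})
c=optics.capture("wrist");cv2.imwrite("pics/wrist0.png",c["img"])
E
```

```text
{'time_s': 0.0, 'joints': array([-1.47541179e+00,  3.13466174e-01,  1.49842206e+00,  1.30411144e-05,
        1.33101345e+00, -2.23390885e-01]), 'dq': array([ 1.39447421e-03, -8.98955869e-04,  2.38930555e-03,  1.90835428e-03,
       -3.48580861e-05,  1.66791353e-03]), 'tau': array([ 7.87811259e-04, -4.12267685e+01, -2.59743029e+01, -1.25817155e-04,
        4.01416677e-03, -1.75154815e-05]), 'eef_pos': array([ 164.50844264, -498.2929965 ,  230.7324602 ]), 'ee_rot': array([-6.52767976e-04,  9.87324682e-01,  1.58712144e-01,  4.81823427e-05]), 'force': array([ 0.57884662, -0.60458064,  0.17503452]), 'wrist_torque': array([-0.00102561, -0.02768736, -0.07973757]), 'grip_width': 0.9995112479961881}
scene {'fx': 368.49085687893233, 'fy': 368.49085687893233, 'cx': 252.06598671807464, 'cy': 189.0201001611831, 'world_to_cam': [[-0.209, 0.978, -0.015, 32.958], [-0.544, -0.103, 0.833, 241.145], [0.813, 0.182, 0.553, -1344.98], [0.0, 0.0, 0.0, 1.0]]}
side {'fx': 404.56598529887907, 'fy': 404.56598529887907, 'cx': 252.3600880131119, 'cy': 188.82886377746803, 'world_to_cam': [[-0.673, -0.74, -0.021, 443.687], [0.379, -0.368, 0.849, -225.374], [-0.636, 0.563, 0.528, -604.464], [0.0, 0.0, 0.0, 1.0]]}
```

View pics/scene0.png

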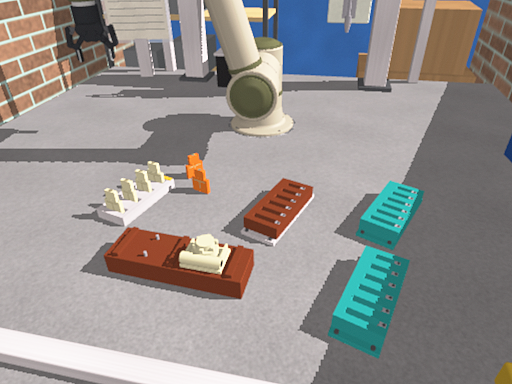

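View pics/side0.png

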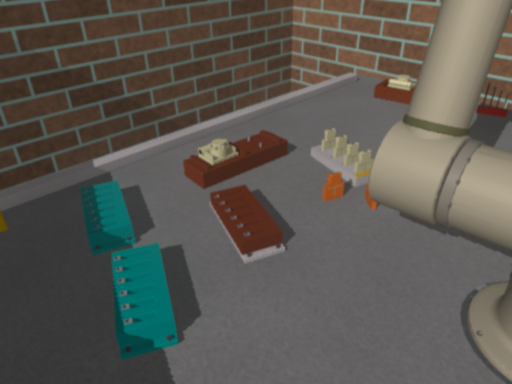

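The scene picture shows the magazine with four plates at about (112..155, 172..200), with the yellow bar at (167,180). The brown gauge is at (280,208) and the housing nest is nearer the camera. The side view agrees. Next I'll rough out world positions.

```bash
cat > h.py <<'E'
import numpy as np,cv2
from rig import sense,optics
def ray(c,u,v):
    W=np.array(c["world_to_cam"]);R=W[:3,:3];t=W[:3,3]
    d=np.array([(u-c["cx"])/c["fx"],-(v-c["cy"])/c["fy"],-1.]);return -R.T@t,R.T@d
def on(c,u,v,z):
    o,d=ray(c,u,v);return o+d*(z-o[2])/d[2]
def proj(c,p):
    q=np.array(c["world_to_cam"])@np.append(p,1);return np.array([c["cx"]+c["fx"]*q[0]/-q[2],c["cy"]+c["fy"]*q[1]/q[2]])
def cap(n,f=None):
    c=optics.capture(n)
    if f:cv2.imwrite(f"pics/{f}.png",c["img"])
    return c
E
python3 - <<'E'
from h import *
c=cap("scene")
for n,u,v,z in [("gauge corners",290,180,40),("",313,187,40),("",246,222,40),("",272,237,40),("bar",167,180,29),("pl",112,190,76),("",128,182,76),("",142,172,76),("",155,164,76),("mag",102,208,25),("",122,218,25),("hous",205,255,60),("or",194,160,60),("or",201,188,20)]:
    print(n,on(c,u,v,z).round())
w=cap("wrist");print({k:v for k,v in w.items() if k not in("img",)})
print(w["img"].shape)
W=w["world_to_cam"];R=W[:3,:3];print("campos",-R.T@W[:3,3])
E
```

```text
gauge corners [432. 159.  40.]
 [454. 218.  40.]
 [621.  86.  40.]
 [659. 150.  40.]
bar [ 475. -161.   29.]
pl [ 609. -233.   76.]
 [ 570. -213.   76.]
 [ 520. -201.   76.]
 [ 477. -186.   76.]
mag [ 616. -268.   25.]
 [ 642. -201.   25.]
hous [756.  39.  60.]
or [ 411. -106.   60.]
or [482. -66.  20.]
{'fx': 275.1418283483188, 'fy': 275.1418283483188, 'cx': 257.3256414572333, 'cy': 189.90029120238964, 'world_to_cam': array([[ 3.13802352e-01, -9.49487401e-01, -1.32607101e-03,
        -5.25140425e+02],
       [ 8.98583837e-01,  2.97429472e-01, -3.22618656e-01,
         4.26390599e+01],
       [ 3.06716762e-01,  1.00046907e-01,  9.46528100e-01,
        -3.81406542e+02],
       [ 0.00000000e+00,  0.00000000e+00,  0.00000000e+00,
         1.00000000e+00]])}
(384, 512, 3)
campos [ 243.45931014 -473.13778586  374.07179227]
```

View pics/wrist0.png

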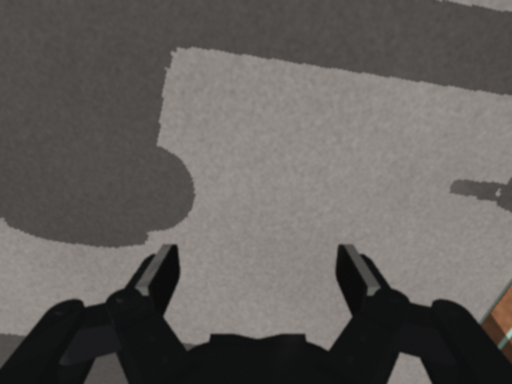

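Emit:
play_rows([
  [31, 25, 0, 0, 0, 0.075, -0.3],
  [31, 25, 0, 0, 0, 0.075, -0.3],
  [31, 25, 0, 0, 0, 0.075, -0.3],
  [31, 25, 0, 0, 0, 0.075, -0.3],
  [31, 25, 0, 0, 0, 0.075, -0.3],
])

```text
time_s: 0.67
eef_pos: [319.0, -372.2, 229.8]
ee_rot: [-0.0, 0.94, 0.341, -0.001]
force: [0.8, -0.3, 0.4]
grip_width: 0.352
```

Emit:
play_rows([
  [31, 25, 0, 0, 0, 0.075, -0.3],
  [31, 25, 0, 0, 0, 0.075, -0.3],
  [31, 25, 0, 0, 0, 0.075, -0.3],
  [31, 25, 0, 0, 0, 0.075, -0.3],
  [31, 25, 0, 0, 0, 0.075, -0.3],
])

```text
time_s: 1.08
eef_pos: [479.8, -239.3, 230.1]
ee_rot: [0.0, 0.855, 0.518, -0.001]
force: [-0.9, -0.9, -0.2]
grip_width: 0.35
```

Emit:
play_rows([
  [25, 20, 0, 0, 0, 0.065, -0.3],
  [25, 20, 0, 0, 0, 0.065, -0.3],
  [15, 15, 0, 0, 0, 0.0, -0.3],
  [0, 0, 0, 0, 0, 0, -0.3],
])

```text
time_s: 1.42
eef_pos: [551.6, -175.1, 229.2]
ee_rot: [-0.0, 0.814, 0.58, -0.0]
force: [-0.3, -0.0, -0.6]
grip_width: 0.348
```

```bash
python3 - <<'E'
from h import *
c=cap("wrist","w1");np.savez("w1.npz",**c)
c=cap("scene","s1")
print(sense()["eef_pos"],sense()["ee_rot"])
E
```

```text
[ 549.76826248 -177.49994532  229.28766161] [-3.81852074e-04  8.15070667e-01  5.79361047e-01 -6.63484014e-04]
```

View pics/w1.png

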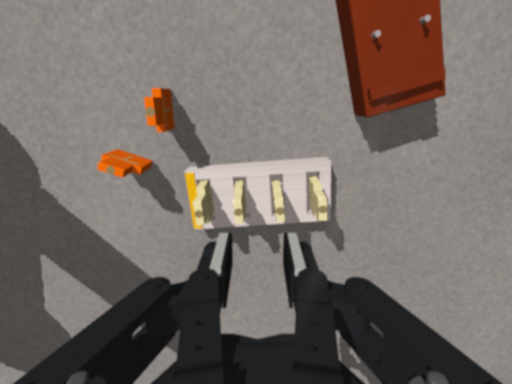

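```bash
python3 - <<'E'
from h import *
c=dict(np.load("w1.npz"))
P=[on(c,u,v,25) for u,v in [(187,170),(329,158),(331,218),(195,228)]]
for p in P:print(p.round(1))
d=P[1]-P[0];print(np.linalg.norm(d),np.degrees(np.arctan2(d[1],d[0])))
d=P[2]-P[3];print(np.linalg.norm(d),np.degrees(np.arctan2(d[1],d[0])))
print("ctr",np.mean(P,0))
print("plate tops",[on(c,u,v,76).round(1) for u,v in [(206,184),(196,217),(239,184),(240,220)]])
im=cv2.resize(c["img"][140:240,170:350],None,fx=4,fy=4,interpolation=2);cv2.imwrite("pics/w1c.png",im)
E
```

```text
[ 462.3 -153.2   25. ]
[ 641. -198.   25.]
[ 622.9 -280.8   25. ]
[ 439.1 -233.7   25. ]
184.1847453095367 -14.068621509878756
189.65965775997685 -14.375575190385113
ctr [ 541.33768715 -216.41602635   25.        ]
plate tops [array([ 493.1, -166.9,   76. ]), array([ 466.4, -200.8,   76. ]), array([ 528.4, -179.1,   76. ]), array([ 514. , -221.3,   76. ])]
```

View pics/w1c.png

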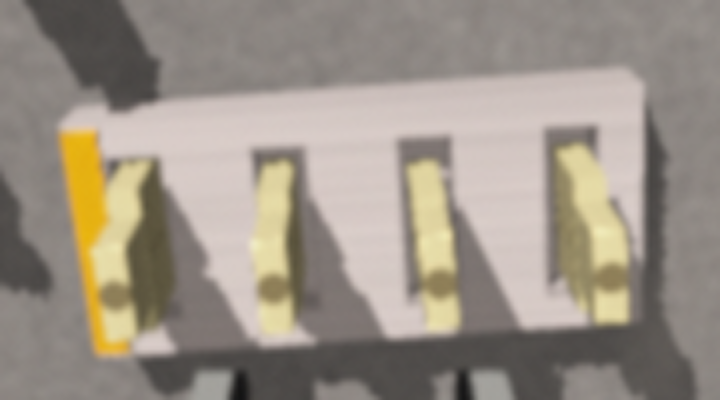

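```bash
python3 - <<'E'
from h import *
c=dict(np.load("w1.npz"))
for u,v in [(115,293),(272,289),(440,283),(611,278)]:print(on(c,170+u/4,140+v/4,76).round(1))
print("pocket1", np.array([541.3,-216.4])-72*np.array([np.cos(-.248),np.sin(-.248)]))
E
```

```text
[ 471.3 -197.4   76. ]
[ 515.3 -211.2   76. ]
[ 562.3 -225.4   76. ]
[ 609.9 -240.1   76. ]
pocket1 [ 471.50281901 -198.72647386]
```

Emit:
play_rows([
  [-21, -9, -25, 0, 0, 0.02, -0.3],
  [-21, -9, -25, 0, 0, 0.02, -0.3],
  [-21, -9, -25, 0, 0, 0.02, -0.3],
  [-21, -9, -25, 0, 0, 0, -0.3],
  [0, 0, 0, 0, 0, 0, -0.3],
])

```text
time_s: 1.93
eef_pos: [458.7, -217.8, 127.1]
ee_rot: [0.002, 0.798, 0.603, -0.0]
force: [0.1, -0.3, -0.6]
grip_width: 0.351
```

```bash
python3 - <<'E'
from h import *
c=cap("wrist","w2");np.savez("w2.npz",**c)
print(sense()["eef_pos"],sense()["ee_rot"])
E
```

```text
[ 460.8607462  -218.27902784  129.5153458 ] [3.56306438e-03 7.97938863e-01 6.02727559e-01 6.03749691e-04]
```

View pics/w2.png

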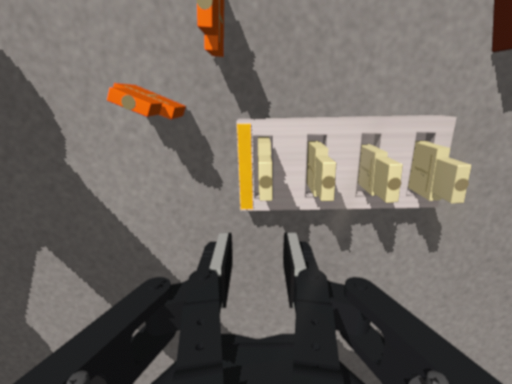

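The view shows the marked plate at (265,170) with its head dot at (265,181). It stands upright and almost square to the tool, with the yellow bar at (246,165). Now I'll measure it precisely.

```bash
python3 - <<'E'
from h import *
c=dict(np.load("w2.npz"));im=c["img"]
hsv=cv2.cvtColor(im,cv2.COLOR_BGR2HSV)
print(hsv[190,265],hsv[150,265],hsv[165,265],hsv[165,246],hsv[122,300])
m=((hsv[...,0]>20)&(hsv[...,0]<35)&(hsv[...,1]>50)&(hsv[...,1]<150)&(hsv[...,2]>170)).astype(np.uint8)
n,l,st,ce=cv2.connectedComponentsWithStats(m)
for i in range(1,n):
    if st[i,4]>60:print(st[i],ce[i])
for v in range(136,203,4):
    u=np.where(m[v,250:285])[0]+250;print(v,u.min() if len(u) else 0,u.max() if len(u) else 0,end=' | ')
y=((hsv[...,0]>15)&(hsv[...,0]<30)&(hsv[...,1]>200)&(hsv[...,2]>170)).astype(np.uint8)
k=max(cv2.findContours(y,0,1)[0],key=cv2.contourArea);r=cv2.minAreaRect(k);print(r)
B=cv2.boxPoints(r);Q=np.array([on(c,*b,27) for b in B]);print(Q.round(1))
dk=on(c,265,181,76);print("dot",dk)
for a,b,z in [((258,160),(258,199),76),((271.5,160),(271.5,199),76),((255,119),(453,117),25),((250,211),(440,208),25)]:
    p,q=on(c,*a,z),on(c,*b,z);d=q-p;print(p.round(1),q.round(1),np.linalg.norm(d),np.degrees(np.arctan2(d[1],d[0])))
E
```

```text
[ 24  73 220] [ 25  71 223] [ 24  71 225] [ 22 235 227] [  9  21 208]
[258 138  14  42 517] [264.13346228 157.68471954]
[419 141  52  42 566] [450.00176678 160.25088339]
[310 142  26  38 482] [324.28215768 159.8153527 ]
[362 144  41  38 483] [386.26086957 161.7184265 ]
[259 185  13  16 174] [264.94252874 193.24712644]
[320 185  15  16 181] [326.77900552 193.55248619]
[385 187  15  16 176] [391.625      194.96590909]
[451 188  15  15 171] [457.67836257 195.89473684]
136 0 0 | 140 258 269 | 144 258 270 | 148 258 270 | 152 258 270 | 156 258 270 | 160 259 270 | 164 258 271 | 168 258 271 | 172 258 271 | 176 258 271 | 180 0 0 | 184 0 0 | 188 259 271 | 192 259 271 | 196 259 271 | 200 261 269 | ((244.8513641357422, 165.98699951171875), (82.42497253417969, 11.325568199157715), 87.87889862060547)
[[ 458.7 -156.8   27. ]
 [ 468.2 -159.1   27. ]
 [ 449.3 -233.6   27. ]
 [ 438.8 -231.1   27. ]]
dot [ 470.60589651 -197.0804326    76.        ]
[ 469.9 -180.5   76. ] [ 461.8 -209.3   76. ] 29.98480163008065 -105.78921959743874
[ 479.3 -183.1   76. ] [ 471.6 -212.1   76. ] 29.994192182113366 -104.87591527391415
[ 474.4 -156.2   25. ] [ 639.6 -201.3   25. ] 171.27671205304864 -15.286644224594445
[ 445.9 -237.9   25. ] [ 623.2 -285.2   25. ] 183.50099541121182 -14.928982005731395
```

Emit:
play_rows([
  [10, 21.5, 0, 0, 0, 0.01, -0.3],
  [0, 0, -22, 0, 0, 0, -0.3],
  [0, 0, -22, 0, 0, 0, -0.3],
  [0, 0, -22, 0, 0, 0, -0.3],
  [0, 0, -17, 0, 0, 0, -0.3],
])

```text
time_s: 2.4
eef_pos: [475.6, -202.3, 53.4]
ee_rot: [0.013, 0.797, 0.604, 0.003]
force: [0.0, -0.1, -0.2]
grip_width: 0.35
```

```bash
python3 - <<'E'
from h import *
s=sense();print(s["eef_pos"],s["ee_rot"],s["force"],s["grip_width"])
E
```

```text
[ 475.58899743 -202.3465526    53.44146391] [0.01303929 0.79717883 0.60359241 0.00347912] [ 0.02857514 -0.08924356 -0.24725125] 0.35046620636789355
```

```bash
cat >> h.py <<'E'
from scipy.spatial.transform import Rotation as Ro
def st(target=None,yaw=None,quiet=0):
    s=sense();q=s["ee_rot"];R=Ro.from_quat([q[1],q[2],q[3],q[0]])
    x=R.as_matrix()[:,0];y=np.degrees(np.arctan2(x[1],x[0]))
    if not quiet: print("t%.2f"%s["time_s"],"pos",s["eef_pos"].round(2),"yaw %.2f"%y,"F",s["force"].round(1),"M",s["wrist_torque"].round(2),"g",round(s["grip_width"],3))
    a=np.radians(y if yaw is None else yaw)
    T=Ro.from_matrix(np.array([[np.cos(a),np.sin(a),0],[np.sin(a),-np.cos(a),0],[0,0,-1]]).T)
    print("turn",(T*R.inv()).as_rotvec().round(4), "" if target is None else "shift %s"%(np.array(target)-s["eef_pos"]).round(2))
    return s
E
python3 -c "
from h import *
st([470.6,-196.6,44],74.7)"
```

```text
t2.40 pos [ 475.59 -202.35   53.44] yaw 74.26 F [ 0.  -0.1 -0.2] M [-0.02  0.03 -0.01] g 0.35
turn [0.0165 0.0214 0.0076] shift [-4.99  5.75 -9.44]
```

Emit:
play_rows([
  [-2.5, 3, 0, 0.009, 0.011, 0.004, -0.3],
  [-2.5, 3, -5, 0.008, 0.011, 0.004, -0.3],
  [0, 0, -4.5, 0, 0, 0, -0.3],
  [0, 0, 0, 0, 0, 0, -0.3],
])

```text
time_s: 2.73
eef_pos: [471.5, -197.4, 45.2]
ee_rot: [-0.001, 0.795, 0.606, -0.0]
force: [-0.8, 0.4, 0.6]
grip_width: 0.352
```

```bash
python3 -c "
from h import *
st([470.6,-196.6,44],74.7)
cap('wrist','w3')"
```

```text
t2.73 pos [ 471.45 -197.42   45.18] yaw 74.65 F [-0.8  0.4  0.6] M [-0.04 -0.01 -0.  ] g 0.352
turn [-0.0009 -0.0011  0.0009] shift [-0.85  0.82 -1.18]
```

View pics/w3.png

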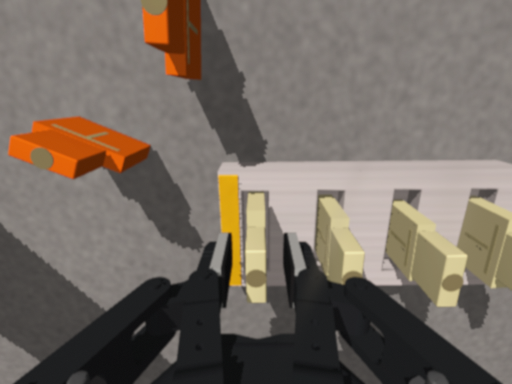

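The plate is centred between the fingers, so I'm gripping it.

Emit:
play_rows([
  [-0.8, 0.8, -1.2, 0, 0, 0, -0.3],
  [0, 0, 0, 0, 0, 0, -1],
  [0, 0, 0, 0, 0, 0, -1],
  [0, 0, 0, 0, 0, 0, -1],
  [0, 0, 0, 0, 0, 0, -1],
], grip_force=30)

```text
time_s: 3.2
eef_pos: [471.9, -197.5, 46.7]
ee_rot: [0.002, 0.795, 0.606, 0.001]
force: [-0.3, -0.6, -1.1]
grip_width: 0.107
```

Emit:
play_rows([
  [0, 0, 0, 0, 0, 0, -1],
  [0, 0, 12, 0, 0, 0, -1],
  [0, 0, 25, 0, 0, 0, -1],
  [0, 0, 25, 0, 0, 0, -1],
  [0, 0, 25, 0, 0, 0, -1],
])

```text
time_s: 3.62
eef_pos: [468.9, -195.5, 131.8]
ee_rot: [-0.004, 0.795, 0.606, -0.001]
force: [0.2, -0.7, 0.2]
grip_width: 0.111
```

```bash
python3 -c "
from h import *
st([541,153,140],74.7)"
```

```text
t3.62 pos [ 468.89 -195.49  131.79] yaw 74.62 F [ 0.2 -0.7  0.2] M [ 0.03  0.07 -0.02] g 0.111
turn [-0.0049 -0.0066  0.0013] shift [ 72.11 348.49   8.21]
```

Emit:
play_rows([
  [5, 33, 15, -0.001, -0.001, 0, -1],
  [7, 38, 12, -0.001, -0.001, 0, -1],
  [7, 38, 12, -0.001, -0.001, 0, -1],
  [7, 38, 10, -0.001, -0.001, 0, -1],
  [7, 38, 0, 0, 0, 0, -1],
])

```text
time_s: 4.03
eef_pos: [503.2, -10.9, 189.0]
ee_rot: [0.004, 0.799, 0.601, 0.001]
force: [0.5, -0.9, -0.6]
grip_width: 0.11
```

Emit:
play_rows([
  [7, 38, 0, 0, 0, 0, -1],
  [7, 38, 0, 0, 0, 0, -1],
  [5, 20, 0, 0, 0, 0, -1],
  [0, 0, 0, 0, 0, 0, -1],
  [0, 0, 0, 0, 0, 0, -1],
])

```text
time_s: 4.45
eef_pos: [522.2, 97.1, 190.3]
ee_rot: [0.005, 0.796, 0.605, 0.003]
force: [-0.2, 0.1, -1.2]
grip_width: 0.11
```

```bash
python3 -c "
from h import *
c=cap('wrist','w4');np.savez('w4.npz',**c)
st([541,153,140],74.7)"
```

```text
t4.50 pos [522.16  96.76 190.28] yaw 74.37 F [ 0.1  0.3 -0.9] M [0.04 0.03 0.02] g 0.113
turn [0.0036 0.0099 0.0058] shift [ 18.84  56.24 -50.28]
```

View pics/w4.png

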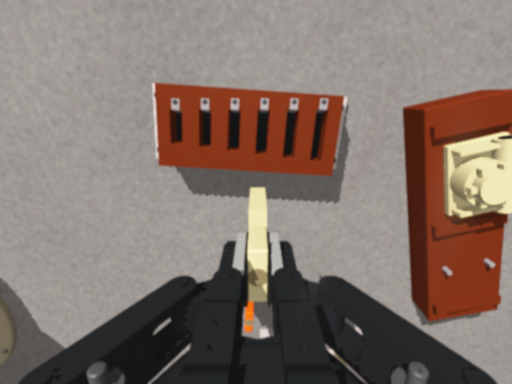

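The gauge lies at (156..345, 84..174), with the slots running narrow to wide from left to right and the leaves at the top (+y). The held plate hangs straight, its foot edge at (258,187) and its head dot near (258,277). Now I'll measure the gauge pose and the tongue.

```bash
cat > g.py <<'E'
from h import *
def gauge(c,box):
    im=c["img"];x0,y0,x1,y1=box
    hsv=cv2.cvtColor(im,cv2.COLOR_BGR2HSV)
    red=((hsv[...,1]>130)&((hsv[...,0]<12)|(hsv[...,0]>170))&(hsv[...,2]>60)).astype(np.uint8)
    sub=np.zeros_like(red);sub[y0:y1,x0:x1]=red[y0:y1,x0:x1]
    k=max(cv2.findContours(sub,0,1)[0],key=cv2.contourArea)
    hull=np.zeros_like(red);cv2.drawContours(hull,[cv2.convexHull(k)],-1,1,-1)
    hull=cv2.erode(hull,np.ones((5,5)))
    dark=((red==0)&(hull>0)&(hsv[...,2]<60)).astype(np.uint8)
    lf=((hsv[...,1]<80)&(hull>0)&(hsv[...,2]>110)).astype(np.uint8)
    out=[]
    for nm,m in(("slot",dark),("leaf",lf)):
        L=[]
        for q in cv2.findContours(m,0,1)[0]:
            if cv2.contourArea(q)>15: L.append(cv2.minAreaRect(q))
        L.sort(key=lambda r:r[0][0]);out.append(L)
        for r in L:print(nm,np.round(r[0],1),np.round(r[1],1),round(r[2],1))
    return cv2.approxPolyDP(cv2.convexHull(k),4,True)[:,0],out
E
python3 - <<'E'
from g import *
c=dict(np.load("w4.npz"))
K,o=gauge(c,(130,60,370,200));print(K.tolist())
for k in K:print(on(c,*k,40).round(1))
for r in o[0]+o[1]:print(on(c,*r[0],40).round(1))
hsv=cv2.cvtColor(c["img"],cv2.COLOR_BGR2HSV)
print([ (v,hsv[v,258].tolist()) for v in range(180,300,3)])
print([ (u,hsv[130,u].tolist()) for u in range(165,190)])
E
```

```text
slot [175.8 125.8] [30.1  9.8] 86.6
slot [204.5 127.5] [ 9. 33.] 0.0
slot [234. 129.] [36. 10.] 90.0
slot [261.6 131.3] [ 9.9 40. ] 4.9
slot [289.9 133. ] [ 9.2 43. ] 5.7
slot [316.8 134.7] [ 8.4 47.7] 11.3
leaf [175. 104.] [12.  8.] 90.0
leaf [204.5 104. ] [12.  7.] 90.0
leaf [234. 104.] [12.  8.] 90.0
leaf [264. 104.] [12.  8.] 90.0
leaf [293.5 103.8] [ 8.2 12. ] 7.1
leaf [323.  103.5] [11.  8.] 90.0
[[156, 84], [342, 97], [331, 174], [160, 164]]
[452.2 214.   40. ]
[628.4 152.3  40. ]
[602.7  75.5  40. ]
[425.3 137.2  40. ]
[456.5 170.7  40. ]
[484.5 161.   40. ]
[513.7 151.3  40. ]
[540.9 141.2  40. ]
[569.2 131.5  40. ]
[596.1 122.1  40. ]
[463.4 191.2  40. ]
[492.2 183.2  40. ]
[521.1 175.2  40. ]
[550.5 167.   40. ]
[579.5 159.1  40. ]
[608.6 151.3  40. ]
[(180, [13, 20, 89]), (183, [15, 17, 91]), (186, [20, 45, 124]), (189, [26, 64, 234]), (192, [26, 63, 235]), (195, [26, 63, 235]), (198, [26, 62, 235]), (201, [26, 63, 235]), (204, [26, 62, 235]), (207, [26, 63, 236]), (210, [26, 59, 239]), (213, [26, 58, 241]), (216, [27, 57, 240]), (219, [27, 57, 240]), (222, [26, 57, 241])
[... 384 characters left out ...]
2, 95, 155]), (279, [22, 97, 142]), (282, [22, 96, 162]), (285, [21, 93, 135]), (288, [24, 78, 154]), (291, [24, 79, 155]), (294, [24, 79, 155]), (297, [23, 80, 156])]
[(165, [8, 208, 136]), (166, [8, 207, 137]), (167, [8, 207, 137]), (168, [8, 209, 134]), (169, [7, 207, 122]), (170, [7, 206, 93]), (171, [8, 203, 64]), (172, [8, 201, 52]), (173, [8, 200, 51]), (174, [7, 190, 51]), (175, [7, 177, 46]), (176, [5, 131, 35]), (177, [8, 44, 23]), (178, [0, 0, 19]), (179, [0, 0, 18]), (180, [4, 73, 28]), (181, [7, 169, 59]), (182, [7, 197, 101]), (183, [8, 207, 128]), (184, [8, 208, 137]), (185, [8, 207, 137]), (186, [8, 207, 137]), (187, [8, 207, 137]), (188, [7, 203, 138]), (189, [8, 207, 137])]
```

```bash
python3 - <<'E'
from h import *
c=dict(np.load("w4.npz"))
t=np.array([522.16,96.76,190.28]);q=[.796,.605,.003,.005]
R=Ro.from_quat(q).as_matrix();X,Y,Z=R.T
f=lambda x,z:(t+x*X-z*Z)
for nm,x,z in [("headctr",0,32),("head+",15,32),("head-",-15,32),("shoulder-in",15,6),("tcp",0,0)]+[("sh w%d"%w,w/2,6) for w in(37,41,45,49)]+[("foot w%d"%w,w/2,-34) for w in(37,41,45,49)]:
    print(nm,proj(c,f(x,z)).round(1))
im=c["img"];g=im[:,252:264].mean((1,2));print([ (v,int(g[v])) for v in range(182,312)])
print([int(im[225,u].mean()) for u in range(240,280)])
E
```

```text
headctr [257.4 278.9]
head+ [257.4 251.6]
head- [257.4 304.3]
shoulder-in [257.4 226.4]
tcp [257.4 244.8]
sh w37 [257.4 220.6]
sh w41 [257.4 217.2]
sh w45 [257.4 213.9]
sh w49 [257.4 210.5]
foot w37 [257.4 195.6]
foot w41 [257.4 192.8]
foot w45 [257.4 190.1]
foot w49 [257.4 187.3]
[(182, 87), (183, 87), (184, 86), (185, 88), (186, 113), (187, 161), (188, 199), (189, 212), (190, 214), (191, 213), (192, 213), (193, 213), (194, 213), (195, 213), (196, 213), (197, 213), (198, 213), (199, 213), (200, 213), (201, 213), (202, 213), (203, 213), (204, 213), (205, 213), (206, 213), (207, 213), (208, 214), (209, 215), (210, 218), (211, 219), (212, 220), (213, 220), (214, 220), (215, 220), (216, 220), (217, 220), (218, 220), (219, 220), (220, 220), (221, 220), (222, 220), (223, 220), (224, 220), (225, 219), (226, 216), (227, 213), (228, 212), (229, 212), (230, 212), (231, 212), (232, 212), (233, 213), (234, 213), (235, 213), (236, 213), (237, 213), (238, 213), (239, 213), (240, 214), (241, 214), (242, 214), (243, 214), (244, 214), (245, 214), (246, 215), (247, 215), (248, 218), (249, 228), (250,
[... 229 characters left out ...]
166), (270, 138), (271, 124), (272, 119), (273, 117), (274, 114), (275, 112), (276, 109), (277, 107), (278, 105), (279, 108), (280, 114), (281, 118), (282, 117), (283, 115), (284, 115), (285, 120), (286, 130), (287, 138), (288, 139), (289, 138), (290, 136), (291, 136), (292, 135), (293, 135), (294, 135), (295, 135), (296, 135), (297, 135), (298, 136), (299, 136), (300, 131), (301, 116), (302, 99), (303, 91), (304, 91), (305, 92), (306, 92), (307, 91), (308, 90), (309, 89), (310, 89), (311, 90)]
[152, 154, 157, 158, 158, 157, 157, 164, 188, 215, 221, 220, 219, 219, 219, 218, 219, 219, 219, 218, 219, 218, 218, 218, 219, 217, 205, 178, 160, 157, 155, 155, 154, 155, 154, 153, 153, 155, 156, 155]
```

Emit:
play_rows([
  [-22, 24, -15, 0.002, 0.004, -0.02, -1],
  [-22, 24, -25, 0.002, 0.004, -0.02, -1],
  [-22, 24, -25, 0, 0.002, -0.02, -1],
  [0, 0, -15, 0, 0, 0, -1],
  [0, 0, 0, 0, 0, 0, -1],
])

```text
time_s: 4.92
eef_pos: [454.1, 164.9, 108.5]
ee_rot: [0.002, 0.818, 0.575, 0.001]
force: [-0.8, -0.2, -0.8]
grip_width: 0.108
```

```bash
python3 -c "
from g import *
c=cap('wrist','w5');np.savez('w5.npz',**c)
st([456,168.5,86],70.8)"
```

```text
t4.97 pos [454.67 164.84 109.72] yaw 70.20 F [ 0.1  1.  -1.3] M [ 0.02  0.04 -0.02] g 0.112
turn [0.0014 0.0039 0.0104] shift [  1.33   3.66 -23.72]
```

View pics/w5.png

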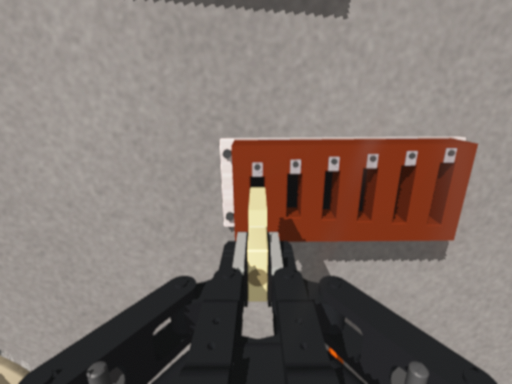

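The view shows the plate in line above slot 1: leaf at (257,168), gauge edges level in the image. I'll refine the pose from this one.

```bash
python3 - <<'E'
from g import *
c=dict(np.load("w5.npz"))
K,o=gauge(c,(225,120,490,250));print(K.tolist())
L=np.array([on(c,*r[0],40)[:2] for r in o[1]]);print(L.round(1).tolist())
im=c["img"].astype(float)
# top-face front/back edges by red channel gradient per column
hsv=cv2.cvtColor(c["img"],cv2.COLOR_BGR2HSV)
red=((hsv[...,1]>130)&((hsv[...,0]<12)|(hsv[...,0]>170))&(hsv[...,2]>60))
for u in (276,314,352,390,430):
    v=np.where(red[100:260,u])[0]+100;a,b=on(c,u,v.min(),40),on(c,u,v.max()+1,40);print(u,v.min(),v.max(),a.round(1),b.round(1),((a+b)/2).round(1),np.linalg.norm(a-b).round(1))
for u in(293,332,370):
    print(u,[(v,*hsv[v,u].tolist()[1:]) for v in list(range(200,235,2))])
g=im[:,252:264].mean((1,2));print([(v,int(g[v])) for v in list(range(170,192))+list(range(204,230))+list(range(245,256))+list(range(296,306))])
E
```

```text
slot [257. 181.] [ 8. 12.] 90.0
slot [292.4 193.4] [12.1 37.9] 5.2
slot [326.8 192.4] [12.4 43.2] 14.0
slot [363.5 189.7] [11.4 45.2] 18.4
slot [400.7 180.8] [10.3 35.8] 27.3
leaf [241.5 233.5] [3. 9.] 90.0
leaf [257.  211.5] [18. 49.] 0.0
leaf [257. 169.] [14. 10.] 90.0
leaf [273.5 234.5] [5. 9.] 90.0
leaf [295. 166.] [14. 10.] 90.0
leaf [333.5 163.5] [13. 11.] 90.0
leaf [371.8 161. ] [10.8 15.1] 7.1
leaf [411. 158.] [14. 12.] 90.0
leaf [449.7 154.9] [10.8 16.1] 11.3
[[476, 144], [452, 239], [306, 241], [235, 236], [235, 141], [452, 139]]
[[431.8, 142.0], [451.3, 156.7], [463.6, 191.1], [457.4, 131.7], [492.7, 183.3], [521.8, 174.9], [550.7, 166.7], [580.1, 158.6], [609.0, 150.8]]
276 141 230 [484.8 207.   40. ] [460.4 134.2  40. ] [472.6 170.6  40. ] 76.8
314 140 241 [512.4 197.9  40. ] [488.2 112.8  40. ] [500.3 155.3  40. ] 88.5
352 140 240 [539.9 188.   40. ] [519.5 102.5  40. ] [529.7 145.3  40. ] 87.9
390 140 240 [567.3 178.1  40. ] [550.6  91.3  40. ] [559.  134.7  40. ] 88.4
430 139 240 [596.3 168.5  40. ] [583.4  79.4  40. ] [589.9 124.   40. ] 90.0
293 [(200, 13, 19), (202
[... 991 characters left out ...]
(180, 18), (181, 18), (182, 18), (183, 18), (184, 17), (185, 24), (186, 66), (187, 133), (188, 182), (189, 202), (190, 205), (191, 205), (204, 205), (205, 205), (206, 205), (207, 205), (208, 206), (209, 208), (210, 212), (211, 215), (212, 216), (213, 216), (214, 216), (215, 216), (216, 216), (217, 216), (218, 216), (219, 216), (220, 216), (221, 216), (222, 216), (223, 216), (224, 216), (225, 218), (226, 221), (227, 216), (228, 208), (229, 204), (245, 207), (246, 207), (247, 208), (248, 211), (249, 222), (250, 231), (251, 230), (252, 223), (253, 218), (254, 217), (255, 217), (296, 131), (297, 131), (298, 131), (299, 131), (300, 133), (301, 140), (302, 148), (303, 153), (304, 155), (305, 154)]
```

Emit:
play_rows([
  [1.2, 3.3, -8, 0, 0.003, 0.008, -1],
  [0, 0, -8, 0, 0, 0, -1],
  [0, 0, -6, 0, 0, 0, -1],
  [0, 0, -1.5, 0, 0, 0, -1],
  [0, 0, 0, 0, 0, 0, -1],
])

```text
time_s: 5.38
eef_pos: [460.0, 165.2, 87.2]
ee_rot: [0.002, 0.817, 0.577, 0.002]
force: [0.2, -0.0, -0.6]
grip_width: 0.112
```

```bash
python3 -c "
from h import *
st([455.9,168.1,80],70.7)"
```

```text
t5.38 pos [460.04 165.19  87.18] yaw 70.42 F [ 0.2 -0.  -0.6] M [-0.04 -0.01 -0.04] g 0.112
turn [0.0011 0.0069 0.0049] shift [-4.14  2.91 -7.18]
```

Emit:
play_rows([
  [-2.1, 1.5, -1, 0, 0.003, 0.003, -1],
  [-2.1, 1.5, -1, 0, 0.003, 0.002, -1],
  [0, 0, 0, 0, 0, 0, -1],
])

```text
time_s: 5.63
eef_pos: [456.2, 168.0, 85.5]
ee_rot: [0.001, 0.816, 0.578, 0.0]
force: [-0.5, 0.7, 0.6]
grip_width: 0.112
```

```bash
python3 -c "
from h import *
st([455.9,168.1,80],70.7)"
```

```text
t5.63 pos [456.17 167.97  85.5 ] yaw 70.68 F [-0.5  0.7  0.6] M [-0.   -0.01  0.01] g 0.112
turn [0.001  0.0012 0.0004] shift [-0.27  0.13 -5.5 ]
```

Now aligned, so I'm descending gently onto slot 1.

Emit:
play_rows([
  [0, 0, -1.5, 0, 0, 0, -1],
  [0, 0, -1.5, 0, 0, 0, -1],
  [0, 0, -1.5, 0, 0, 0, -1],
  [0, 0, -1.5, 0, 0, 0, -1],
])

```text
time_s: 5.97
eef_pos: [456.5, 168.3, 79.8]
ee_rot: [0.001, 0.816, 0.579, 0.001]
force: [-0.1, -0.2, -0.8]
grip_width: 0.11
```

Emit:
play_rows([
  [0, 0, -1.2, 0, 0, 0, -1],
  [0, 0, -1.2, 0, 0, 0, -1],
  [0, 0, -1.2, 0, 0, 0, -1],
])

```text
time_s: 6.22
eef_pos: [456.6, 168.3, 75.9]
ee_rot: [0.001, 0.816, 0.579, 0.001]
force: [-4.3, -1.0, 22.0]
grip_width: 0.109
```

```bash
python3 -c "
from h import *
st([455.9,168.1,80],70.7)"
```

```text
t6.22 pos [456.56 168.29  75.94] yaw 70.71 F [-4.3 -1.  22. ] M [-0.12  0.99  0.01] g 0.109
turn [ 0.0008  0.0031 -0.0002] shift [-0.66 -0.19  4.06]
```

Slot 1 refuses it: contact at TCP z≈76.5. I read 22 N there, which is under the limit but more than "light", so the next tries use finer steps. Lifting and moving on to slot 2.

Emit:
play_rows([
  [0, 0, 3, 0, 0, 0, -1],
  [4, -1, 4, 0, 0, 0, -1],
  [11, -4, 0, 0, 0, 0, -1],
  [11, -4, 0, 0, 0, 0, -1],
  [0, 0, 0, 0, 0, 0, -1],
])

```text
time_s: 6.63
eef_pos: [484.2, 159.0, 84.2]
ee_rot: [0.001, 0.815, 0.579, 0.001]
force: [-0.0, 0.1, 0.2]
grip_width: 0.111
```

```bash
python3 -c "
from h import *
st([484.2,158.2,79],70.7)"
```

```text
t6.63 pos [484.15 159.01  84.24] yaw 70.76 F [-0.   0.1  0.2] M [ 0.03 -0.01 -0.03] g 0.111
turn [ 0.0008  0.004  -0.001 ] shift [ 0.05 -0.81 -5.24]
```

Emit:
play_rows([
  [0, -0.6, -1.6, 0, 0.002, 0, -1],
  [0, 0, -1.6, 0, 0, 0, -1],
  [0, 0, -1.2, 0, 0, 0, -1],
  [0, 0, -0.5, 0, 0, 0, -1],
  [0, 0, 0, 0, 0, 0, -1],
])

```text
time_s: 7.05
eef_pos: [482.8, 158.7, 78.7]
ee_rot: [0.0, 0.815, 0.579, -0.0]
force: [-0.1, -1.1, -0.8]
grip_width: 0.109
```

Emit:
play_rows([
  [0, 0, -0.5, 0, 0, 0, -1],
  [0, 0, -0.5, 0, 0, 0, -1],
])

```text
time_s: 7.22
eef_pos: [482.5, 158.9, 77.7]
ee_rot: [0.0, 0.815, 0.579, -0.0]
force: [-0.4, -0.2, -0.6]
grip_width: 0.11
```

Emit:
play_rows([
  [0, 0, -0.5, 0, 0, 0, -1],
])

```text
time_s: 7.3
eef_pos: [482.4, 159.0, 77.2]
ee_rot: [0.0, 0.815, 0.579, -0.0]
force: [0.3, -0.1, -0.2]
grip_width: 0.113
```

Emit:
play_rows([
  [1.0, -0.4, 0, 0, 0, 0, -1],
  [0.8, -0.4, 0, 0, 0, 0, -1],
  [0, 0, -0.3, 0, 0, 0, -1],
])

```text
time_s: 7.55
eef_pos: [484.3, 158.2, 76.8]
ee_rot: [0.0, 0.815, 0.579, -0.0]
force: [0.2, 0.6, 0.0]
grip_width: 0.114
```

Emit:
play_rows([
  [0, 0, -0.4, 0, 0, 0, -1],
])

```text
time_s: 7.63
eef_pos: [484.4, 158.1, 76.5]
ee_rot: [0.0, 0.815, 0.579, -0.0]
force: [-0.4, 0.2, -1.3]
grip_width: 0.111
```

Emit:
play_rows([
  [0, 0, -0.4, 0, 0, 0, -1],
])

```text
time_s: 7.72
eef_pos: [484.4, 158.1, 76.1]
ee_rot: [0.0, 0.815, 0.579, -0.0]
force: [-0.5, 0.1, 4.6]
grip_width: 0.11
```

Emit:
play_rows([
  [0, 0, -0.3, 0, 0, 0, -1],
])

```text
time_s: 7.8
eef_pos: [484.5, 158.1, 76.0]
ee_rot: [0.0, 0.815, 0.579, 0.0]
force: [-2.3, -0.3, 6.7]
grip_width: 0.108
```

Slot 2 refuses it at 6.7 N. On to slot 3.

Emit:
play_rows([
  [0, 0, 3, 0, 0, 0, -1],
  [4, -1.5, 3, 0, 0, 0, -1],
  [12, -4, 0, 0, 0, 0, -1],
  [12, -4, -1, 0, 0, 0, -1],
  [0, 0, -1.5, 0, 0, 0, -1],
])

```text
time_s: 8.22
eef_pos: [514.1, 148.3, 81.0]
ee_rot: [0.001, 0.815, 0.58, 0.001]
force: [0.0, 0.1, -0.1]
grip_width: 0.113
```

```bash
python3 -c "
from h import *
st([512.5,148.3,77],70.7)"
```

```text
t8.22 pos [514.14 148.26  81.  ] yaw 70.83 F [ 0.   0.1 -0.1] M [ 0.   -0.06 -0.02] g 0.113
turn [ 0.0007  0.002  -0.0023] shift [-1.64  0.04 -4.  ]
```

Emit:
play_rows([
  [-1.4, 0, -1.5, 0, 0.002, -0.002, -1],
  [0, 0, -1.2, 0, 0, 0, -1],
  [0, 0, -0.6, 0, 0, 0, -1],
  [0, 0, 0, 0, 0, 0, -1],
])

```text
time_s: 8.55
eef_pos: [511.3, 148.5, 76.9]
ee_rot: [-0.0, 0.816, 0.579, -0.001]
force: [0.6, 0.5, -0.9]
grip_width: 0.112
```

Emit:
play_rows([
  [0.6, -0.1, 0.1, 0, 0, 0, -1],
  [0.6, -0.1, 0.1, 0, 0, 0, -1],
  [0, 0, -0.2, 0, 0, 0, -1],
])

```text
time_s: 8.8
eef_pos: [511.9, 148.6, 77.0]
ee_rot: [-0.0, 0.815, 0.579, -0.001]
force: [0.3, 0.3, -0.2]
grip_width: 0.114
```

Emit:
play_rows([
  [0, 0, -0.4, 0, 0, 0, -1],
  [0, 0, -0.3, 0, 0, 0, -1],
])

```text
time_s: 8.97
eef_pos: [511.9, 148.7, 76.4]
ee_rot: [-0.0, 0.815, 0.579, -0.001]
force: [0.4, -0.9, -0.6]
grip_width: 0.114
```

Emit:
play_rows([
  [0, 0, -0.3, 0, 0, 0, -1],
])

```text
time_s: 9.05
eef_pos: [511.8, 148.7, 76.1]
ee_rot: [-0.0, 0.815, 0.579, -0.001]
force: [-0.3, 0.0, 0.9]
grip_width: 0.105
```

Emit:
play_rows([
  [0.7, -0.3, 0, 0, 0, 0, -1],
  [0, 0, -0.3, 0, 0, 0, -1],
  [0, 0, -0.3, 0, 0, 0, -1],
])

```text
time_s: 9.3
eef_pos: [512.7, 148.5, 76.0]
ee_rot: [-0.0, 0.815, 0.579, -0.001]
force: [-2.0, 0.3, 4.5]
grip_width: 0.11
```

Emit:
play_rows([
  [0, 0, -0.3, 0, 0, 0, -1],
])

```text
time_s: 9.38
eef_pos: [512.7, 148.5, 76.0]
ee_rot: [-0.0, 0.815, 0.579, -0.001]
force: [-2.2, -0.4, 4.6]
grip_width: 0.114
```

Slot 3 refuses it at about 4.6 N. On to slot 4.

Emit:
play_rows([
  [0, 0, 3, 0, 0, 0, -1],
  [4, -1.5, 3, 0, 0, 0, -1],
  [12, -4, 0, 0, 0, 0, -1],
  [11, -4, -1, 0, 0, 0, -1],
  [0, 0, -1, 0, 0, 0, -1],
])

```text
time_s: 9.8
eef_pos: [541.3, 138.5, 80.8]
ee_rot: [0.0, 0.815, 0.579, -0.0]
force: [0.9, 0.1, 0.4]
grip_width: 0.109
```

```bash
python3 -c "
from h import *
st([540.8,138.4,77],70.7)"
```

```text
t9.80 pos [541.34 138.53  80.84] yaw 70.78 F [0.9 0.1 0.4] M [-0.03 -0.    0.03] g 0.109
turn [ 0.0007 -0.0007 -0.0013] shift [-0.54 -0.13 -3.84]
```

Emit:
play_rows([
  [-0.2, 0, -1.5, 0, 0, 0, -1],
  [0, 0, -1.2, 0, 0, 0, -1],
  [0, 0, -0.4, 0, 0, 0, -1],
  [0, 0, 0, 0, 0, 0, -1],
])

```text
time_s: 10.13
eef_pos: [540.0, 138.7, 76.8]
ee_rot: [-0.0, 0.815, 0.579, -0.001]
force: [-0.3, 0.2, -0.8]
grip_width: 0.113
```

Emit:
play_rows([
  [0.5, -0.2, 0.1, 0, 0, 0, -1],
  [0.4, -0.2, 0, 0, 0, 0, -1],
  [0, 0, -0.4, 0, 0, 0, -1],
  [0, 0, -0.3, 0, 0, 0, -1],
])

```text
time_s: 10.47
eef_pos: [540.3, 138.7, 76.4]
ee_rot: [-0.001, 0.815, 0.579, -0.001]
force: [-0.2, -0.5, -0.5]
grip_width: 0.109
```

Emit:
play_rows([
  [0, 0, -0.3, 0, 0, 0, -1],
  [0, 0, -0.3, 0, 0, 0, -1],
])

```text
time_s: 10.63
eef_pos: [540.3, 138.8, 75.9]
ee_rot: [-0.0, 0.815, 0.579, -0.001]
force: [-0.5, -0.2, 3.0]
grip_width: 0.107
```

Emit:
play_rows([
  [0, 0, -0.3, 0, 0, 0, -1],
])

```text
time_s: 10.72
eef_pos: [540.4, 138.8, 75.9]
ee_rot: [-0.0, 0.815, 0.579, -0.001]
force: [-1.4, 0.3, 3.2]
grip_width: 0.111
```

It rests on the rim. I'll slide it lightly ±1 mm to make sure it isn't just misaligned.

Emit:
play_rows([
  [0.5, -0.2, -0.2, 0, 0, 0, -1],
  [-0.2, -0.5, -0.2, 0, 0, 0, -1],
  [-0.2, -0.5, -0.2, 0, 0, 0, -1],
  [-0.2, -0.5, -0.2, 0, 0, 0, -1],
])

```text
time_s: 11.05
eef_pos: [540.8, 137.8, 76.0]
ee_rot: [-0.0, 0.815, 0.579, 0.0]
force: [0.4, 3.0, 3.0]
grip_width: 0.11
```

Emit:
play_rows([
  [0.2, 0.6, -0.2, 0, 0, 0, -1],
  [0.2, 0.6, -0.2, 0, 0, 0, -1],
  [0.2, 0.6, -0.2, 0, 0, 0, -1],
  [0.2, 0.6, -0.2, 0, 0, 0, -1],
])

```text
time_s: 11.38
eef_pos: [541.2, 138.3, 75.7]
ee_rot: [0.001, 0.815, 0.58, -0.002]
force: [-2.7, -3.7, 5.9]
grip_width: 0.115
```

```bash
python3 -c "
from h import *
st([540.8,138.4,77],70.7)"
```

```text
t11.38 pos [541.17 138.34  75.7 ] yaw 70.85 F [-2.7 -3.7  5.9] M [-0.78  0.64 -0.03] g 0.115
turn [ 0.0033 -0.0021 -0.0026] shift [-0.37  0.06  1.3 ]
```

Emit:
play_rows([
  [0.1, 0.6, -0.2, 0, 0, 0, -1],
  [0.1, 0.6, -0.2, 0, 0, 0, -1],
  [0.1, 0.6, -0.2, 0, 0, 0, -1],
])

```text
time_s: 11.63
eef_pos: [541.2, 138.4, 75.6]
ee_rot: [0.002, 0.815, 0.58, -0.004]
force: [-2.2, -2.2, 5.5]
grip_width: 0.112
```

```bash
python3 -c "
from h import *
st([540.8,138.4,77],70.7)"
```

```text
t11.63 pos [541.19 138.44  75.65] yaw 70.88 F [-2.2 -2.2  5.5] M [-0.71  0.53 -0.06] g 0.112
turn [ 0.0071 -0.0037 -0.0031] shift [-0.39 -0.04  1.35]
```

Slot 4 refuses it as well, at about 5.5 N. That fits the ~49 mm width I measured by vision. On to slot 5.

Emit:
play_rows([
  [0, 0, 3, 0.002, -0.001, 0, -1],
  [4, -1.5, 3, 0.003, -0.001, -0.002, -1],
  [12, -4, 0, 0.002, -0.001, 0, -1],
  [11, -4, -1, 0, 0, 0, -1],
  [0, 0, -1, 0, 0, 0, -1],
])

```text
time_s: 12.05
eef_pos: [569.4, 128.4, 79.7]
ee_rot: [-0.001, 0.815, 0.579, -0.0]
force: [0.6, -0.5, -0.4]
grip_width: 0.11
```

```bash
python3 - <<'E'
from h import *
st([569.1,128.5,77],70.7)
c=cap("wrist","w6");np.savez("w6.npz",**c)
cv2.imwrite("pics/w6c.png",cv2.resize(c["img"][120:320,100:340],None,fx=3,fy=3,interpolation=2))
E
```

```text
t12.05 pos [569.39 128.36  79.65] yaw 70.77 F [ 0.6 -0.5 -0.4] M [0.04 0.03 0.05] g 0.11
turn [-0.0007 -0.0009 -0.0012] shift [-0.29  0.14 -2.65]
```

View pics/w6c.png

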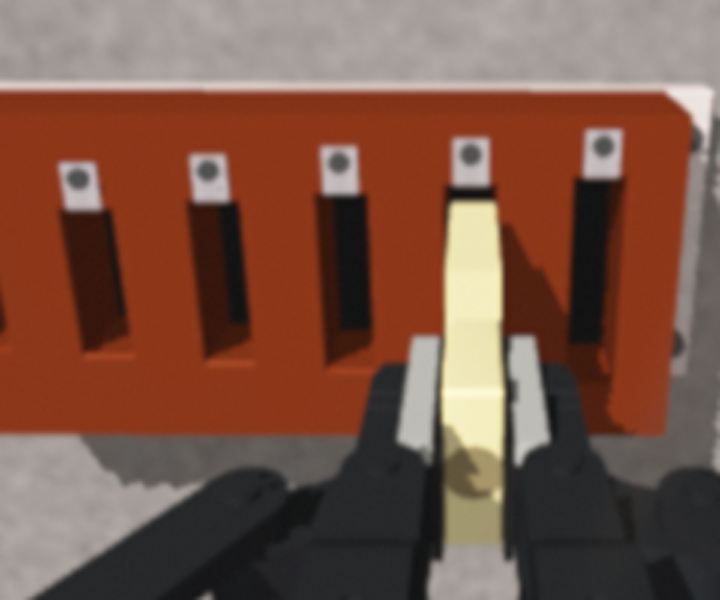

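The crop shows the plate over slot 5, square and centred in x: foot edge at row ≈186.7, +y rim at row ≈182.3. I'll compute the gap.

```bash
python3 - <<'E'
from h import *
c=dict(np.load("w6.npz"))
a=np.radians(70.7);ey=np.array([np.cos(a),np.sin(a)]);ex=np.array([np.sin(a),-np.cos(a)])
hsv=cv2.cvtColor(c["img"],cv2.COLOR_BGR2HSV)
g=c["img"].astype(int)
print([(v,g[v,254:260].mean((0,1)).round() if 0 else int(g[v,254:260].mean())) for v in range(176,194)])
print("rows between: red rim at slot side col 249:",[int(g[v,250,2]) for v in range(176,196)])
for v in(181.5,182.3,183):print("rim",v,on(c,257,v,40)[:2]@ey)
for v in(186,186.7,187.3):print("foot",v,on(c,257,v,43.4)[:2]@ey)
t=np.array([569.39,128.36]);print("tcp",t@ey,t@ex)
for n,u in (("plateL",246.5),("plateR",266.7)):print(n,on(c,u,190,44)[:2]@ex)
for n,u,v in (("slotL",248.5,184.5),("slotR",265,184.5)):print(n,on(c,u,v,40)[:2]@ex)
for n,v in (("head+",120+388/3),("head-",120+545/3)):print(n,on(c,257.4,v,79.65+30)[:2]@ey)
E
```

```text
[(176, 185), (177, 189), (178, 190), (179, 190), (180, 180), (181, 146), (182, 90), (183, 40), (184, 19), (185, 25), (186, 73), (187, 145), (188, 196), (189, 214), (190, 216), (191, 216), (192, 216), (193, 216)]
rows between: red rim at slot side col 249: [159, 160, 160, 160, 151, 120, 73, 38, 28, 31, 59, 112, 161, 190, 201, 204, 208, 217, 225, 228]
rim 181.5 335.80642733401373
rim 182.3 335.22500737734424
rim 183 334.71532824423525
foot 186 333.6255610978056
foot 186.7 333.1207921225153
foot 187.3 332.68743895953634
tcp 309.3378802122054 494.9659963733057
plateL 487.500977754634
plateR 501.3659798994842
slotL 488.7735782402308
slotR 500.27407228662133
head+ 323.93835364366936
head- 293.8638414490185
```

Rim and head both put the plate about 1.4 mm short in +y. The half-width from head centre to foot edge is 24.2, so the tongue is about 48.5–49 and slot 4 could not have taken it. I'll correct and lower into slot 5.

Emit:
play_rows([
  [0.2, 0.7, -0.8, 0, 0, 0, -1],
  [0.2, 0.7, -0.8, 0, 0, 0, -1],
  [0, 0, -0.6, 0, 0, 0, -1],
  [0, 0, -0.3, 0, 0, 0, -1],
])

```text
time_s: 12.43
eef_pos: [567.3, 130.8, 76.0]
ee_rot: [-0.002, 0.815, 0.579, -0.001]
force: [1.1, -1.8, 1.6]
grip_width: 0.112
```

```bash
python3 -c "
from h import *
st([569.6,129.8,77],70.7)"
```

```text
t12.43 pos [567.28 130.8   76.01] yaw 70.79 F [ 1.1 -1.8  1.6] M [-0.27 -0.11 -0.01] g 0.112
turn [-0.001  -0.0039 -0.0016] shift [ 2.32 -1.    0.99]
```

Emit:
play_rows([
  [0, 0, 1.2, 0, -0.002, 0, -1],
  [0.8, -0.4, 0, 0, -0.002, -0.001, -1],
  [0.8, -0.3, 0, 0, 0, 0, -1],
  [0.5, -0.3, 0, 0, 0, 0, -1],
  [0, 0, 0, 0, 0, 0, -1],
])

```text
time_s: 12.85
eef_pos: [569.0, 130.2, 77.6]
ee_rot: [-0.0, 0.815, 0.579, 0.0]
force: [-0.8, 0.1, -0.2]
grip_width: 0.113
```

```bash
python3 -c "
from h import *
st([569.6,129.8,77],70.7)"
```

```text
t12.85 pos [568.96 130.23  77.55] yaw 70.77 F [-0.8  0.1 -0.2] M [-0.03  0.07  0.01] g 0.113
turn [-0.0012  0.0004 -0.0012] shift [ 0.64 -0.43 -0.55]
```

Emit:
play_rows([
  [0.5, -0.4, 0, 0, 0, 0, -1],
  [0.1, 0, -0.6, 0, 0, 0, -1],
  [0, 0, -0.4, 0, 0, 0, -1],
  [0, 0, -0.4, 0, 0, 0, -1],
])

```text
time_s: 13.18
eef_pos: [569.6, 129.7, 76.0]
ee_rot: [-0.0, 0.815, 0.579, 0.0]
force: [-0.2, 0.2, -0.8]
grip_width: 0.11
```

Emit:
play_rows([
  [0, 0, -0.4, 0, 0, 0, -1],
  [0, 0, -0.3, 0, 0, 0, -1],
])

```text
time_s: 13.35
eef_pos: [569.6, 129.7, 75.1]
ee_rot: [-0.0, 0.815, 0.579, 0.0]
force: [0.5, 1.1, -0.8]
grip_width: 0.108
```

```bash
python3 -c "
from h import *
st([569.6,129.8,77],70.7)"
```

```text
t13.35 pos [569.59 129.72  75.12] yaw 70.76 F [ 0.5  1.1 -0.8] M [-0.01 -0.02 -0.04] g 0.108
turn [-0.0012  0.0001 -0.001 ] shift [0.01 0.08 1.88]
```

It's entering: z is 75.1 with no force. Continuing down.

Emit:
play_rows([
  [0, 0, -0.7, 0, 0, 0, -1],
  [0, 0, -0.7, 0, 0, 0, -1],
  [0, 0, -0.7, 0, 0, 0, -1],
])

```text
time_s: 13.6
eef_pos: [569.6, 129.7, 72.9]
ee_rot: [-0.0, 0.815, 0.579, 0.0]
force: [0.3, 0.2, -0.6]
grip_width: 0.107
```

Emit:
play_rows([
  [0, 0, -0.8, 0, 0, 0, -1],
  [0, 0, -0.8, 0, 0, 0, -1],
  [0, 0, -0.8, 0, 0, 0, -1],
])

```text
time_s: 13.85
eef_pos: [569.6, 129.7, 70.1]
ee_rot: [-0.0, 0.815, 0.579, 0.0]
force: [1.3, 0.3, -0.3]
grip_width: 0.111
```

Emit:
play_rows([
  [0, 0, -0.8, 0, 0, 0, -1],
  [0, 0, -0.8, 0, 0, 0, -1],
  [0, 0, -0.8, 0, 0, 0, -1],
])

```text
time_s: 14.1
eef_pos: [569.5, 129.7, 67.4]
ee_rot: [-0.001, 0.815, 0.579, 0.0]
force: [-0.1, -0.2, -0.5]
grip_width: 0.111
```

```bash
python3 -c "
from h import *
st([569.6,129.8,66],70.7)"
```

```text
t14.10 pos [569.54 129.74  67.43] yaw 70.76 F [-0.1 -0.2 -0.5] M [0.02 0.01 0.01] g 0.111
turn [-0.0012 -0.0001 -0.001 ] shift [ 0.06  0.06 -1.43]
```

The foot is 9 mm in. Before going home I'll check the sideways play: about 1 mm if it fits, about 5 mm if loose.

Emit:
play_rows([
  [-0.15, -0.45, 0, 0, 0, 0, -1],
  [-0.15, -0.45, 0, 0, 0, 0, -1],
  [-0.15, -0.45, 0, 0, 0, 0, -1],
])

```text
time_s: 14.35
eef_pos: [569.3, 129.3, 67.4]
ee_rot: [-0.001, 0.815, 0.579, 0.001]
force: [1.3, 3.4, -0.4]
grip_width: 0.111
```

Emit:
play_rows([
  [0.15, 0.45, 0, 0, 0, 0, -1],
  [0.15, 0.45, 0, 0, 0, 0, -1],
  [0.15, 0.45, 0, 0, 0, 0, -1],
  [0.15, 0.45, 0, 0, 0, 0, -1],
])

```text
time_s: 14.68
eef_pos: [569.6, 130.2, 67.4]
ee_rot: [-0.0, 0.815, 0.579, 0.0]
force: [-0.7, -2.4, 0.6]
grip_width: 0.115
```

```bash
python3 -c "
from h import *
st([569.6,129.8,66],70.7)"
```

```text
t14.68 pos [569.64 130.15  67.38] yaw 70.77 F [-0.7 -2.4  0.6] M [-0.39  0.18  0.01] g 0.115
turn [-0.001  -0.0002 -0.0012] shift [-0.04 -0.35 -1.38]
```

There are stops both ways within about 0.9 mm, so this is the fitting slot. I'll recentre and push it home gently.

Emit:
play_rows([
  [-0.1, -0.4, 0, 0, 0, 0, -1],
  [0, 0, -0.8, 0, 0, 0, -1],
  [0, 0, -0.8, 0, 0, 0, -1],
  [0, 0, -0.8, 0, 0, 0, -1],
  [0, 0, -0.8, 0, 0, 0, -1],
])

```text
time_s: 15.1
eef_pos: [569.7, 129.5, 64.2]
ee_rot: [-0.0, 0.815, 0.579, 0.0]
force: [-0.3, -0.4, 0.5]
grip_width: 0.114
```

Emit:
play_rows([
  [0, 0, -0.8, 0, 0, 0, -1],
  [0, 0, -0.8, 0, 0, 0, -1],
  [0, 0, -0.8, 0, 0, 0, -1],
  [0, 0, -0.8, 0, 0, 0, -1],
])

```text
time_s: 15.43
eef_pos: [570.0, 129.4, 61.0]
ee_rot: [0.0, 0.815, 0.579, 0.001]
force: [-0.5, -1.0, 1.4]
grip_width: 0.112
```

```bash
python3 -c "
from h import *
st([569.6,129.8,54.2],70.7)"
```

```text
t15.43 pos [569.99 129.44  61.03] yaw 70.76 F [-0.5 -1.   1.4] M [-0.09  0.1  -0.04] g 0.112
turn [-0.0006  0.0011 -0.001 ] shift [-0.39  0.36 -6.83]
```

Emit:
play_rows([
  [-0.3, 0.1, -0.8, 0, 0, 0, -1],
  [0, 0, -0.8, 0, 0, 0, -1],
  [0, 0, -0.8, 0, 0, 0, -1],
])

```text
time_s: 15.68
eef_pos: [569.8, 129.5, 58.5]
ee_rot: [0.0, 0.815, 0.579, 0.001]
force: [-0.2, -1.0, 0.8]
grip_width: 0.116
```

Emit:
play_rows([
  [0, 0, -0.8, 0, 0, 0, -1],
  [0, 0, -0.8, 0, 0, 0, -1],
  [0, 0, -0.6, 0, 0, 0, -1],
])

```text
time_s: 15.93
eef_pos: [569.8, 129.5, 56.0]
ee_rot: [0.0, 0.815, 0.579, 0.001]
force: [-0.8, -0.0, 1.0]
grip_width: 0.111
```

Emit:
play_rows([
  [0, 0, -0.4, 0, 0, 0, -1],
  [0, 0, -0.4, 0, 0, 0, -1],
])

```text
time_s: 16.1
eef_pos: [569.7, 129.6, 55.0]
ee_rot: [0.0, 0.815, 0.579, 0.001]
force: [0.6, -0.4, 0.3]
grip_width: 0.11
```

Emit:
play_rows([
  [0, 0, -0.4, 0, 0, 0, -1],
  [0, 0, -0.4, 0, 0, 0, -1],
])

```text
time_s: 16.27
eef_pos: [569.7, 129.6, 54.1]
ee_rot: [0.0, 0.815, 0.579, 0.001]
force: [-1.7, -0.7, 6.8]
grip_width: 0.11
```

The floor is felt at z≈54.1, exactly 22 below the rim, with 6.8 N seating force. Releasing.

Emit:
play_rows([
  [0, 0, -0.2, 0, 0, 0, -1],
  [0, 0, 0, 0, 0, 0, -0.5],
  [0, 0, 0, 0, 0, 0, -0.5],
  [0, 0, 0, 0, 0, 0, -0.5],
  [0, 0, 0, 0, 0, 0, -0.5],
])

```text
time_s: 16.68
eef_pos: [569.6, 129.8, 53.7]
ee_rot: [-0.0, 0.815, 0.579, 0.001]
force: [0.0, -0.4, 0.7]
grip_width: 0.247
```

```bash
python3 - <<'E'
from h import *
st([569.6,129.8,54.2],70.7)
c=cap("wrist","w7");np.savez("w7.npz",**c)
cv2.imwrite("pics/w7c.png",cv2.resize(c["img"][120:330,100:340],None,fx=2.8,fy=2.8,interpolation=2))
E
```

```text
t16.68 pos [569.6  129.81  53.75] yaw 70.76 F [ 0.  -0.4  0.7] M [ 0.   -0.09  0.  ] g 0.247
turn [-0.001   0.001  -0.0011] shift [-0.   -0.01  0.45]
```

View pics/w7c.png

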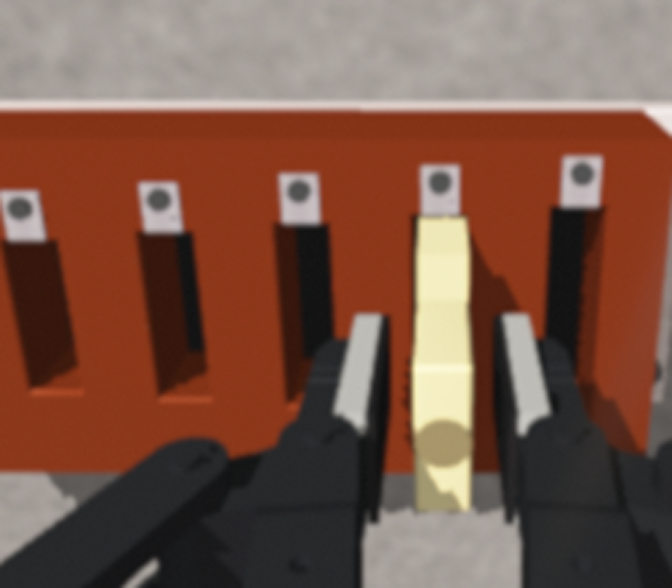

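The fingers are clear of the plate, which stands in slot 5 up against the leaf at (440,215). I'll open a bit more and withdraw straight up.

Emit:
play_rows([
  [0, 0, 0, 0, 0, 0, 0],
  [0, 0, 3, 0, 0, 0, 0],
  [0, 0, 6, 0, 0, 0, 0],
  [0, 0, 10, 0, 0, 0, 0],
  [0, 0, 15, 0, 0, 0, 0],
])

```text
time_s: 17.15
eef_pos: [568.0, 129.8, 87.3]
ee_rot: [-0.002, 0.815, 0.579, -0.002]
force: [-0.3, 0.9, 0.5]
grip_width: 0.503
```

Emit:
play_rows([
  [0, 0, 25, 0, 0, 0, 0],
  [0, 0, 30, 0, 0, 0, 0],
  [0, -15, 30, 0, 0, 0, 0],
  [0, -30, 10, 0, 0, 0, 0],
  [0, -30, 0, 0, 0, 0, 0],
])

```text
time_s: 17.57
eef_pos: [567.7, 57.3, 194.3]
ee_rot: [0.0, 0.813, 0.582, 0.001]
force: [0.4, 0.7, 0.0]
grip_width: 0.501
```

Emit:
play_rows([
  [0, 0, 0, 0, 0, 0, 0],
  [0, 0, 0, 0, 0, 0, 0],
])

```text
time_s: 17.73
eef_pos: [568.4, 52.8, 198.0]
ee_rot: [0.002, 0.815, 0.58, 0.003]
force: [-0.2, 0.8, 0.3]
grip_width: 0.5
```

```bash
python3 - <<'E'
from h import *
st()
c=cap("wrist","w8");np.savez("w8.npz",**c)
s=cap("scene","s8");d=cap("side","d8")
a=np.radians(70.7);ey=np.array([np.cos(a),np.sin(a)]);ex=np.array([np.sin(a),-np.cos(a)])
hsv=cv2.cvtColor(c["img"],cv2.COLOR_BGR2HSV)
m=((hsv[...,0]>20)&(hsv[...,0]<35)&(hsv[...,1]>40)&(hsv[...,1]<150)&(hsv[...,2]>150)).astype(np.uint8)
for q in cv2.findContours(m,0,1)[0]:
    if cv2.contourArea(q)>80:print(cv2.boundingRect(q),cv2.minAreaRect(q))
A=cv2.resize(c["img"],None,fx=1,fy=1);B=cv2.resize(d["img"][130:290,190:390],(400,320),interpolation=2);C=cv2.resize(s["img"][140:260,90:330],(400,200),interpolation=2)
o=np.zeros((584,800,3),np.uint8);o[:384,:400]=A[:,56:456];o[:320,400:]=B;o[384:,:400]=C
cv2.imwrite("pics/fin.png",o)
E
```

```text
t17.73 pos [568.42  52.82 197.97] yaw 70.90 F [-0.2  0.8  0.3] M [-0.    0.04  0.  ] g 0.5
turn [0.0004 0.0078 0.    ] 
(391, 89, 78, 91) ((431.9999694824219, 134.0), (84.28713989257812, 75.80184936523438), 81.8698959350586)
(225, 81, 13, 52) ((231.0, 106.5), (51.0, 12.0), 90.0)
```

View pics/fin.png

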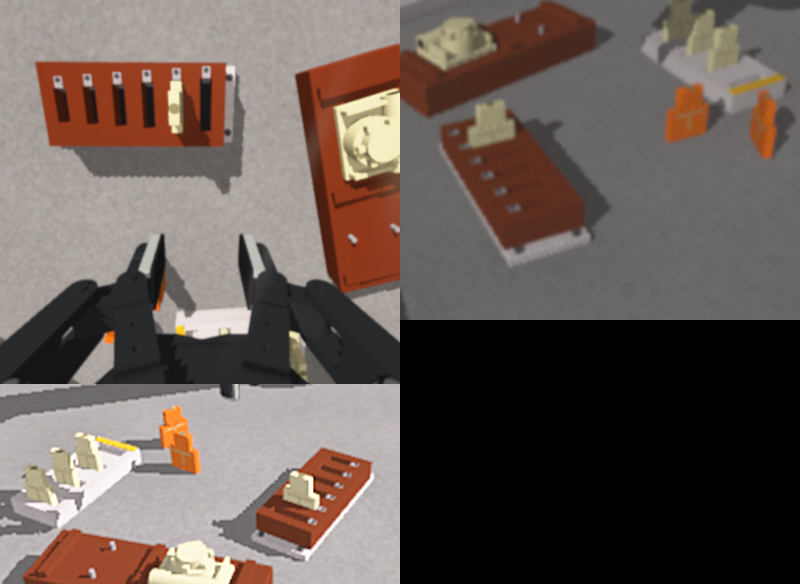

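The final views show the plate standing upright in slot 5, the three other plates and the orange look-alikes in place, and the gripper clear. One numeric height check, then I'll hand in.

```bash
python3 - <<'E'
from h import *
from rig import ctrl
a=np.radians(70.7);ey=np.array([np.cos(a),np.sin(a)])
o=np.array([569.6,129.8])
for n in("side","scene"):
    c=cap(n)
    hsv=cv2.cvtColor(c["img"],cv2.COLOR_BGR2HSV)
    m=((hsv[...,0]>20)&(hsv[...,0]<35)&(hsv[...,1]>40)&(hsv[...,1]<160)&(hsv[...,2]>90)).astype(np.uint8)
    p0=proj(c,[*o,70])
    for q in cv2.findContours(m,0,1)[0]:
        b=cv2.boundingRect(q)
        if cv2.contourArea(q)>30 and abs(b[0]+b[2]/2-p0[0])<20 and abs(b[1]+b[3]/2-p0[1])<25:print(n,"seen box",b)
    for z0 in(18,21,24):
        P=np.array([proj(c,[*(o+s*ey*w+t*np.array([ey[1],-ey[0]])),z]) for s in(-1,1) for t in(-5,5) for w,z in((15,z0+66),(24.5,z0+40),(24.5,40))])
        print(z0,P.min(0).round(1),P.max(0).round(1))
ctrl.finish_job()
E
```

```text
side seen box (225, 180, 22, 23)
18 [223.6 179.6] [246.9 203.5]
21 [223.5 178.3] [246.9 203.5]
24 [223.4 177.1] [246.9 203.5]
scene seen box (260, 192, 21, 23)
18 [259.4 191.4] [280.7 214.9]
21 [259.3 190.3] [280.7 214.9]
24 [259.3 189.2] [280.7 214.9]
the job is handed in; nothing more can be done
```

The plate from the pocket beside the yellow bar is fully home in slot 5 (50 wide), let go and standing upright. The job was handed in at about 18 s; no verdict is reported.

**Tries:** I worked up from the narrow end.
- **Slot 1:** refused it. My first touch there was too firm at about 22 N, under the 40 N limit but over the 4 to 8 N meant for trying.
- **Slots 2 to 4:** refused it at about 3 to 7 N. These three, and slot 1, were made about 1.4 mm off centre along the slot, as I found afterwards. By camera the tongue measured about 48.5 to 49 mm, so none of the four could have taken it.
- **Slot 5:** took it freely once I corrected the centring. At 9 mm depth it had about 0.9 mm of sideways play, so it fits and is not loose. I pushed it down against the leaf to the floor, 22 mm below the rim by feel, at about 7 N.

**Last checks:**
- **Height:** the side and scene views both match a foot at floor height, 18 mm, within about a pixel (2 mm or so).
- **Surroundings:** the other three plates, the orange look-alikes and the housing look undisturbed in the final pictures, and the gripper is clear.
- **Not checked:** I could not read the leaf angle directly. I only felt the leaf push and rub, and saw the tongue up against it.

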